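# Pick the stubbed castings out of the jeweller's tray, then lift the tray and hold it level

## Robot

A 6-joint arm with a two-finger parallel gripper is mounted at the origin on the work surface. World frame = base frame: x ahead of the robot, y to its left, z up, the work surface at z = 0. Lengths are in m, angles in rad, forces in N, time in s.
With the tool pointing down it reaches from about 0.325 to 0.75 m from the base axis. Payload 7.6 kg.
Tool frame: the origin (TCP) lies midway between the tips of the shut fingers; the grasp point (between the pads) lies 19 mm behind it (grasp_offset is the distance from the TCP to the grasp point, in m); z points along the fingers, y is the line along which they close (so a half turn about z gives the same grasp; the last joint's range is limited). The gripper opens to 85 mm and grips with 20 to 120 N. Pads are 22 mm wide; open, the fingers measure 114 mm over their backs; the gripper's body (76 mm by 85 mm) begins 54 mm behind the grasp point. The pads swing forward as they close: fully open they stand 13 mm farther back than shut.
Start: joints at [-1.251, 0.052, 1.401, -0, 1.689, -0.07], TCP at [0.2, -0.486, 0.231] pointing down, gripper open.
Joint ranges: [-2.9, 2.9], [-0.91, 2.17], [0.12, 2.37], [-1.06, 4.2], [0.26, 2.73], [-2.93, 2.93]. Speed limits (rad/s): [2.57, 2.57, 3.01, 3.14, 3.14, 3.14].

## Interface

Orientations are given as a unit quaternion [x, y, z, w].
In Python, from cell import * gives the robot as it stands. The module is installed in compiled form; this text tells all that it offers.
- The arm moves only by the tool carry_out, never from a script. Its argument "deltas" is a list that holds one entry, the list of rows, each a list of 5 numbers: the opening, from 0 (shut) to 1 (fully open), then the shift along the tool's x, y, z in mm, then the turn about the tool's z in degrees. In form: [[[hand, tx, ty, tz, turn], ...]]. A call has exactly 8 rows; each row is the pose to reach, as a shift and turn from the pose commanded when the call began, along the tool's axes at that moment; what a row does not reach only later rows make up. A row lasts 1/12 s, in which the tool goes at most 41.7 mm and 7.16 degrees, less where a joint would pass 70% of its speed; a pose out of reach is approached as far as the arm can. A call with a gripper value outside its range is refused whole. The fingers move at their own pace and stop on an object; "newtons" is the grip in N (left out, the last holds). Time passes only in rows, so rows that repeat a pose let the fingers close, or fill a call up. It gives the time, the measured TCP pose, the force, the opening and the grip force at its end, in the units of the state.
- read_state(): the state, without advancing time (a new reading comes with each control period).
- get_image(name): name is "side" or "top" or "wrist"; returns (picture, depth): 400x640x3 uint8, red, green, blue; 400x640 float32, m along the optical axis (not along the pixel's ray), 0 where there is no reading.
- camera_model(name): a dict with "fx", "fy", "cx", "cy" (pixels), "cam_to_world" (4x4, takes a point from camera to world coordinates). Camera axes: x right, y down, z forward; pixel columns grow to the right and rows downward; lengths in m; the calibration is good to about 2 mm. A picture is of the moment at which its call begins: read the wrist's pose just before it. camera_model takes no time and is no camera call; for the wrist camera it gives the pose at the moment of the call.
- close_job(): hands the job in; it is judged then, once.
The state is a dict: "t": time; "joint_positions": joint angles; "dq": joint speeds; "joint_torque": joint torques, N m; "eef_pos": TCP position; "tool_rot": TCP orientation; "wrist_force": force on the tool from outside, world axes, zero at the start; "wrist_torque": the same for the moment, N m; "grip_width": opening from 0.0 (shut) to 1.0 (fully open); "gripper_force": force on a finger pad.
Only numpy, scipy, OpenCV 4.12 (cv2) and the standard library are available. Lean on these libraries where they do the work, as an engineer would, in place of code of your own. Each camera call takes 0.05 s, during which the arm holds its last target. There are 200 camera calls.

## Task

Two of the four brass ring castings in the wooden carrying tray are rejects that still have a casting stub sticking out of the rim: pick those two out and leave them lying in the round wooden dish, keeping the two plain rings in the tray. Then take the tray by its upright central grip, lift it straight up so that it hangs about 10 cm clear of the pink pad, level and steady with the two plain rings still lying in it, and finish while still holding it there. Leave the bead box, the pliers and the ring mandrel alone, and do not tip the tray.

Things in the scene. Friction and masses are not known exactly. Their poses are not given: they have to be found in the camera images.
- tray: loose square wooden carrying tray, 250 x 250 mm, floor 6 mm thick, lip 6 mm thick rising to 16 mm above the underside, 0.5 to 0.7 kg empty, yaw within 0.3 rad. The four castings lie near its corners, about 68 mm from its centre along its x and along its y. Origin at the centre of its underside, z up.
- tray_grip (a point): middle of the tray's central grip, 78 mm above the tray's underside: a flat upright wooden plate 60 mm long (along tray x), 18 thick (along tray y), top 96 mm above the underside; foot 75 x 32 mm, 10 mm high. Pinch from above, closing along tray y; 40 to 60 N (harder makes it tremble). Two plain rings on one side tip it a little: grip about 11 mm along x towards them. Axes as the tray's.
- pad: fixed pale pink slab, 250 x 250 x 18 mm, on the bench; the tray stands squarely on it, underside 18 mm above the bench. Origin at the centre of its underside.
- good_a: plain brass ring casting, 34 mm outside, 24 mm inside, 14 mm high, lying flat on the tray floor in one of its four corner areas; sound (smooth round outline all the way); about 55 g. Origin at the centre of its underside.
- good_b: plain brass ring casting, 34 mm outside, 24 mm inside, 14 mm high, lying flat on the tray floor in one of its four corner areas; sound (smooth round outline all the way); about 55 g. Origin at the centre of its underside.
- reject_a: reject brass ring casting: ring as the plain ones (34 mm outside, 24 inside, 14 high, lying flat) with an uncut stub, a rod 9 to 12 mm thick, straight out sideways from its rim to 39.5 mm from the ring's centre; 70 g; in any tray corner, stub pointing any way. Origin: centre of the ring's underside; x along the stub, z up. Grip from above across the ring, fingers closing along y.
- reject_b: reject brass ring casting: ring as the plain ones (34 mm outside, 24 inside, 14 high, lying flat) with an uncut stub, a rod 9 to 12 mm thick, straight out sideways from its rim to 39.5 mm from the ring's centre; 70 g; in any tray corner, stub pointing any way. Origin: centre of the ring's underside; x along the stub, z up. Grip from above across the ring, fingers closing along y.
- dish: loose round dark wooden dish standing on the bench to one side of the tray (either side), 140 mm across the rim, 45 mm high, wall 5 mm, floor inside about 5 mm up, 0.3 kg; both rejects fit in it. Origin at the centre of its underside.
- bead_box: closed clear plastic bead box, 94 x 124 x 56 mm, 0.45 kg, on the other side of the tray from the dish; to be left alone. Origin at the centre of its underside.
- pliers: pair of pliers lying flat left of and beyond the tray, about 140 x 50 x 12 mm; to be left alone. Origin on the underside, 25 mm from the handle ends, jaws along its x.
- mandrel: ring mandrel, a steel bar with a wooden handle, lying right of and beyond the tray, 250 mm long along its x, 22 x 22 mm; to be left alone. Origin on the underside, 20 mm from the handle's end.

How it is judged:
By the outcome, as a careful person would: the job done as asked, in the order asked, and still so for the second after the job is handed in, while the arm keeps its last pose, push and grip.
It also fails if it takes over 72 s, if anything falls off the work surface, if the arm or the gripper's body presses on something with over 40 N, if the wrist force passes 120 N, or if a joint passes its speed limit or range.

## Working session

There is one attempt and no reset: what is moved stays moved. The work goes in short steps, Python scripts to look and compute and a tool call to move; the robot and the scene stay as the last step left them, time stands still between calls to the robot, and variables do not carry over. Pictures are saved under pics/ and viewed, at most 10 in all, crops included, and the job is handed in when it is done.

Besides the shell and the picture viewer there is one more tool, called as name([rows], argument=value, ...), one row to a line, values as JSON. carry_out: Moves the arm, as the interface text tells. Its arguments: {"type":"object","properties":{"deltas":{"type":"array"},"newtons":{"type":"number"}},"required":["deltas"]}

```bash
mkdir -p pics; python3 - <<'E'
from cell import *
import cv2,numpy as np
s=read_state(); print({k:np.round(v,3) for k,v in s.items()})
for n in ["top","side"]:
    im,d=get_image(n); cv2.imwrite(f"pics/{n}0.png",im[...,::-1]); np.savez(f"{n}0.npz",im=im,d=d)
    m=camera_model(n); print(n,m["fx"],m["cx"],m["cy"],np.round(m["cam_to_world"],3))
E
```

```text
{'t': np.float64(0.0), 'joint_positions': array([-1.251,  0.053,  1.402,  0.   ,  1.689, -0.07 ]), 'dq': array([ 0.   ,  0.   ,  0.001, -0.001, -0.   , -0.001]), 'joint_torque': array([ 0.0000e+00, -3.8166e+01, -3.6019e+01, -0.0000e+00,  6.0000e-03,
       -0.0000e+00]), 'eef_pos': array([ 0.199, -0.485,  0.23 ]), 'tool_rot': array([ 0.981,  0.194, -0.   , -0.001]), 'wrist_force': array([-0.348,  0.355,  0.089]), 'wrist_torque': array([ 0.026, -0.032,  0.017]), 'gripper_force': np.float64(0.0), 'grip_width': np.float64(1.002)}
top 389.2528308218547 320.78225326469163 205.72865625108156 [[ 0.012 -0.991  0.136  0.428]
 [-0.999 -0.018 -0.039  0.023]
 [ 0.041 -0.135 -0.99   0.908]
 [ 0.     0.     0.     1.   ]]
side 369.6015868736966 318.32412470831576 197.95251729524372 [[-0.897 -0.253  0.364  0.271]
 [-0.442  0.548 -0.71   0.555]
 [-0.02  -0.797 -0.603  0.554]
 [ 0.     0.     0.     1.   ]]
```

View pics/top0.png

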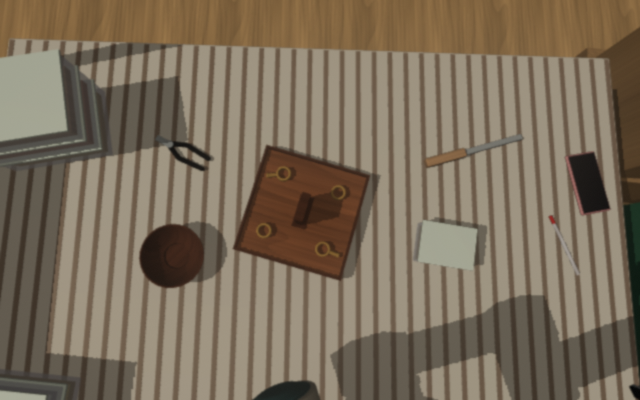

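Top view: tray around (303,212), dish (172,256), rings at (283,173), (338,192), (264,230) and (322,249). Stubs seem to be on the first and last. Zooming in to confirm.

```bash
cat > h.py <<'E'
from cell import *
import cv2,numpy as np
def ray(m,uv,z):
    T=np.array(m["cam_to_world"]);uv=np.atleast_2d(np.asarray(uv,float))
    d=np.c_[(uv[:,0]-m["cx"])/m["fx"],(uv[:,1]-m["cy"])/m["fy"],np.ones(len(uv))]@T[:3,:3].T
    return T[:3,3]+d*((z-T[2,3])/d[:,2])[:,None]
def proj(m,p):
    T=np.linalg.inv(m["cam_to_world"]);q=np.atleast_2d(p)@T[:3,:3].T+T[:3,3]
    return np.c_[q[:,0]/q[:,2]*m["fx"]+m["cx"],q[:,1]/q[:,2]*m["fy"]+m["cy"]]
E
python3 - <<'E'
from h import *
a=np.load("top0.npz");im=a["im"];m=camera_model("top")
hsv=cv2.cvtColor(im,cv2.COLOR_RGB2HSV)
c=im[135:295,135:380,::-1]; c=cv2.resize(c,None,fx=3.2,fy=3.2,interpolation=cv2.INTER_CUBIC)
cv2.imwrite("pics/topz.png",np.clip(c*1.5,0,255).astype(np.uint8))
for p in [(250,210),(283,168),(290,173),(325,249),(303,212),(172,240),(267,176),(340,254)]: print(p,hsv[p[1],p[0]],im[p[1],p[0]])
wood=((hsv[...,1]>110)&(hsv[...,2]<160)).astype(np.uint8)
for c in cv2.findContours(wood[:, :],cv2.RETR_EXTERNAL,cv2.CHAIN_APPROX_NONE)[0]:
    if cv2.contourArea(c)>1500: 
        r=cv2.minAreaRect(c); print(cv2.contourArea(c),r,np.round(ray(m,cv2.boxPoints(r),0.034),3).tolist())
        print(' circ',cv2.minEnclosingCircle(c))
E
```

```text
(250, 210) [ 11 140  60] [60 39 27]
(283, 168) [ 17 151  91] [91 67 37]
(290, 173) [ 16 154  98] [98 71 39]
(325, 249) [ 11 159 101] [101  61  38]
(303, 212) [  9 150  56] [56 33 23]
(172, 240) [ 10 144  55] [55 34 24]
(267, 176) [ 17 156 113] [113  83  44]
(340, 254) [ 12 147  71] [71 47 30]
2986.5 ((171.0, 255.5), (61.0, 62.0), 90.0) [[0.498, 0.388, 0.034], [0.5, 0.252, 0.034], [0.367, 0.245, 0.034], [0.365, 0.378, 0.034]]
 circ ((170.9511260986328, 255.2518768310547), 32.45072555541992)
11594.5 ((301.95037841796875, 212.02720642089844), (111.36000061035156, 109.12000274658203), 16.260204315185547) [[0.448, 0.181, 0.034], [0.689, 0.122, 0.034], [0.621, -0.126, 0.034], [0.382, -0.056, 0.034]]
 circ ((301.99609375, 213.32545471191406), 75.87791442871094)
33402.5 ((319.5, 101.5), (203.0, 639.0), 90.0) [[1.024, 0.751, 0.034], [1.089, -0.813, 0.034], [0.567, -0.76, 0.034], [0.541, 0.693, 0.034]]
 circ ((319.5, 100.0), 334.7839660644531)
```

View pics/topz.png

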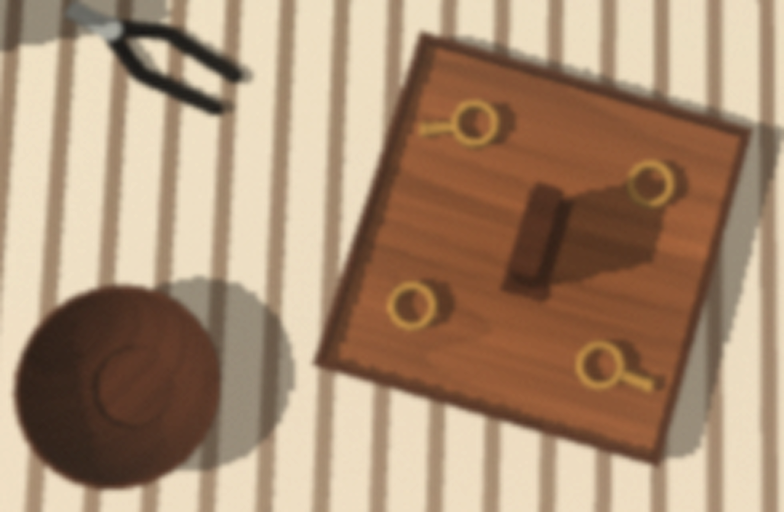

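View pics/side0.png

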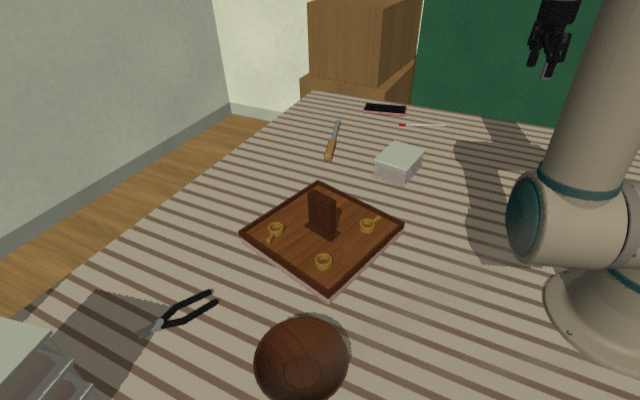

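The zoom confirms it. The stubs are on the far-left ring (475,122) and the near-right ring (600,365). The plain rings sit on the other diagonal, and the central plate runs along tray x, so no grip offset is needed.

```bash
cat >> h.py <<'E'
def brass(im,lo=60):
    hsv=cv2.cvtColor(im,cv2.COLOR_RGB2HSV)
    return ((hsv[...,0]>=13)&(hsv[...,0]<=28)&(hsv[...,1]>115)&(hsv[...,2]>lo)).astype(np.uint8)
E
python3 - <<'E'
from h import *
a=np.load("top0.npz");im=a["im"];m=camera_model("top")
b=cv2.resize(im,None,fx=4,fy=4,interpolation=cv2.INTER_CUBIC)
k=brass(b); k[:135*4]=0;k[290*4:]=0;k[:,:240*4]=0;k[:,370*4:]=0
n,l,st,_=cv2.connectedComponentsWithStats(k)
for i in range(1,n):
    if st[i,4]<400: continue
    ys,xs=np.nonzero(l==i); P=ray(m,np.c_[(xs+.5)/4-.5,(ys+.5)/4-.5],0.038)[:,:2]
    h=cv2.convexHull(P.astype(np.float32)); (c,s,an)=cv2.minAreaRect(h)
    # circle: iteratively take annulus mean
    ctr=np.median(P,0)
    from scipy.optimize import least_squares
    f=least_squares(lambda c:np.hypot(*(P-c).T)-.0145,ctr,loss='soft_l1',f_scale=.001).x
    r=np.hypot(*(P-f).T); far=P[r>.024]; 
    print(i,st[i],'ctr',f.round(4),'size',np.round(s,4),'rmax',r.max().round(4),'stubang',(np.degrees(np.arctan2(*(far-f).mean(0)[::-1])) if len(far)>20 else None))
# tray edges & dish
w=cv2.cvtColor(im,cv2.COLOR_RGB2HSV)
k=((w[...,1]>110)&(w[...,2]<160)).astype(np.uint8)
for c in cv2.findContours(k,cv2.RETR_EXTERNAL,cv2.CHAIN_APPROX_NONE)[0]:
    A=cv2.contourArea(c)
    if 1500<A<20000:
        z=.045 if A<5000 else .034
        P=ray(m,c[:,0],z)[:,:2].astype(np.float32); print(A,cv2.minAreaRect(P),cv2.minEnclosingCircle(P))
E
```

```text
7 [1062  662  107   67 3689] ctr [0.6198 0.0784] size [0.0584 0.039 ] rmax 0.0383 stubang 98.16029259147739
11 [1321  737   67   66 2774] ctr [ 0.5791 -0.05  ] size [0.0375 0.0377] rmax 0.0202 stubang None
17 [1021  889   69   67 2814] ctr [0.4901 0.1154] size [0.0368 0.0376] rmax 0.0198 stubang None
20 [1256  962  106   72 3702] ctr [ 0.4496 -0.0189] size [0.0589 0.0375] rmax 0.0386 stubang -111.05004492082044
2986.5 ((0.4321914315223694, 0.3117493987083435), (0.13119909167289734, 0.1325981169939041), 0.9014478325843811) ((0.43269383907318115, 0.31160277128219604), 0.06831610202789307)
11594.5 ((0.5348792672157288, 0.029664993286132812), (0.24827326834201813, 0.24799273908138275), 74.51854705810547) ((0.5344259738922119, 0.028968922793865204), 0.17243529856204987)
```

```bash
cat >> h.py <<'E'
def phi():
    q=read_state()["tool_rot"]; return np.degrees(2*np.arctan2(q[1],q[0]))
def go(x,y,z,ph):
    s=read_state(); p=np.array(s["eef_pos"]); f=np.radians(phi()); d=np.array([x,y,z])-p
    t=[d[0]*np.cos(f)+d[1]*np.sin(f), d[0]*np.sin(f)-d[1]*np.cos(f), -d[2]]
    print("t",round(float(s["t"]),2),"pos",p.round(4),"phi",np.degrees(f).round(2),"q6",round(float(s["joint_positions"][5]),2),"w",round(float(s["grip_width"]),3),"| move mm",np.round(np.array(t)*1000,1),"turn",round((-(ph-np.degrees(f))+180)%360-180,2))
E
python3 -c "
from h import *
go(.6198,.0784,.2,98.2)
a=np.load('top0.npz');m=camera_model('top')
d=a['d'];v=256
print(np.round(d[v,135:208:4],3))
T=np.array(m['cam_to_world'])
for u in range(138,208,4):
    z=d[v,u];q=T[:3,:3]@np.array([(u-m['cx'])/m['fx']*z,(v-m['cy'])/m['fy']*z,z])+T[:3,3];print(np.round(q[1:],3),end=' ')
"
```

```text
t 0.1 pos [ 0.1994 -0.4853  0.2306] phi 22.33 q6 -0.07 w 0.998 | move mm [ 603.1 -361.7   30.6] turn -75.87
[0.882 0.842 0.847 0.857 0.865 0.87  0.873 0.876 0.884 0.882 0.882 0.882
 0.885 0.882 0.879 0.874 0.861 0.847 0.895]
[ 0.402 -0.001] [0.376 0.041] [0.37  0.033] [0.363 0.028] [0.359 0.018] [0.35  0.018] [0.344 0.011] [0.335 0.009] [0.328 0.004] [0.318 0.009] [0.31  0.004] [0.301 0.006] [0.292 0.007] [0.281 0.011] [0.271 0.016] [0.26  0.024] [0.246 0.046] [ 0.249 -0.001]
```

carry_out([
  [[1,35,-21,0,-5],[1,70,-42,0,-10],[1,105,-63,0,-15],[1,140,-84,0,-20],[1,175,-105,0,-25],[1,210,-126,0,-30],[1,245,-147,0,-35],[1,280,-168,0,-40]],
])

```text
t: 0.77
eef_pos: [0.3953, -0.2219, 0.2311]
tool_rot: [0.855, 0.519, -0.0, -0.0]
wrist_force: [1.0, 0.3, -0.7]
grip_width: 1.003
gripper_force: 0.0
```

```bash
python3 -c "
from h import *
go(.6198,.0784,.2,98.2)"
```

```text
t 0.77 pos [ 0.3953 -0.2219  0.2311] phi 62.57 q6 -0.11 w 1.003 | move mm [370.   60.9  31.1] turn -35.63
```

carry_out([
  [[1,38,6,0,-5],[1,76,12,0,-10],[1,114,18,0,-15],[1,152,25,0,-20],[1,190,31,0,-25],[1,228,37,5,-30],[1,266,43,10,-35.6],[1,300,50,15,-35.6]],
])

```text
t: 1.43
eef_pos: [0.579, 0.021, 0.2156]
tool_rot: [0.654, 0.756, -0.0, -0.0]
wrist_force: [0.7, 0.3, 0.4]
grip_width: 0.996
gripper_force: 0.0
```

```bash
python3 -c "
from h import *
go(.6198,.0784,.17,98.2)"
```

```text
t 1.43 pos [0.579  0.021  0.2156] phi 98.28 q6 -0.17 w 0.996 | move mm [51.  48.7 45.6] turn 0.08
```

carry_out([
  [[0.7,13,12,10,0],[0.7,26,24,22,0],[0.7,39,37,34,0],[0.7,51,48.7,45.6,0],[0.7,51,48.7,45.6,0],[0.7,51,48.7,45.6,0],[0.7,51,48.7,45.6,0],[0.7,51,48.7,45.6,0]],
])

```text
t: 2.1
eef_pos: [0.6195, 0.0752, 0.1717]
tool_rot: [0.657, 0.754, 0.0, 0.001]
wrist_force: [-0.2, -0.1, 0.2]
grip_width: 0.698
gripper_force: 0.0
```

```bash
cat >> h.py <<'E'
def rings(im,m,z=.038):
    from scipy.optimize import least_squares
    n,l,st,_=cv2.connectedComponentsWithStats(cv2.morphologyEx(brass(im),cv2.MORPH_OPEN,np.ones((3,3),np.uint8)))
    for i in range(1,n):
        if st[i,4]<300: continue
        ys,xs=np.nonzero(l==i); P=ray(m,np.c_[xs,ys],z)[:,:2]
        f=least_squares(lambda c:np.hypot(*(P-c).T)-.0145,np.median(P,0),loss='soft_l1',f_scale=.001).x
        r=np.hypot(*(P-f).T); far=P[r>.026]
        print('ring px',st[i],'ctr',f.round(4),'r90',np.percentile(r,[10,50,90]).round(4),'rmax',r.max().round(4),'ang',np.degrees(np.arctan2(*(far-f).mean(0)[::-1])).round(1) if len(far)>20 else None)
E
python3 -c "
from h import *
go(.6198,.0784,.17,98.2)
m=camera_model('wrist');im,d=get_image('wrist');cv2.imwrite('pics/w1.png',im[...,::-1])
rings(im,m)"
```

```text
t 2.1 pos [0.6195 0.0752 0.1717] phi 97.89 q6 -0.08 w 0.698 | move mm [3.2 0.7 1.7] turn -0.31
ring px [ 136   90   50   45 1318] ctr [0.4931 0.1172] r90 [0.0105 0.0146 0.018 ] rmax 0.0197 ang None
ring px [ 295  134   40   68 1289] ctr [0.6206 0.0806] r90 [0.0109 0.0157 0.0299] rmax 0.0367 ang 97.3
ring px [ 566  219   74  181 7509] ctr [ 0.9378 -0.0437] r90 [0.0171 0.0438 0.0827] rmax 0.1294 ang 83.4
ring px [  97  231   39   57 1271] ctr [ 0.4525 -0.0145] r90 [0.0089 0.0157 0.0289] rmax 0.0399 ang -109.5
ring px [243 279  30  38 712] ctr [ 0.5808 -0.045 ] r90 [0.009  0.0146 0.0196] rmax 0.0221 ang None
```

View pics/w1.png

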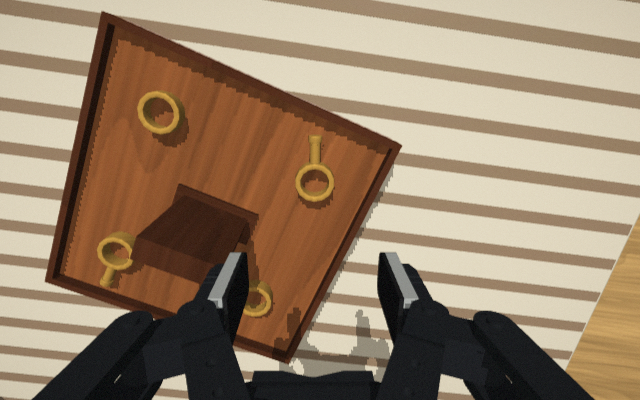

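The wrist view shows the ring at (314,183), stub up, midway between the fingers. It agrees with the top camera to about 2 mm, so I'll descend.

```bash
python3 -c "
from h import *
go(.6202,.0793,.026,98)"
```

```text
t 2.15 pos [0.6196 0.0751 0.1718] phi 97.88 q6 -0.08 w 0.705 | move mm [  4.    1.2 145.8] turn -0.12
```

carry_out([
  [[0.6,4,1,25,0],[0.6,4,1,50,0],[0.6,4,1,75,0],[0.6,4,1,95,0],[0.6,4,1,110,0],[0.6,4,1,120,0],[0.6,4,1,128,0],[0.6,4,1,130,0]],
], newtons=40)

```text
t: 2.82
eef_pos: [0.6196, 0.0796, 0.04]
tool_rot: [0.657, 0.754, -0.0, -0.0]
wrist_force: [0.6, -0.1, -1.2]
grip_width: 0.599
gripper_force: 0.0
```

```bash
python3 -c "
from h import *
go(.6202,.0793,.026,98)"
```

```text
t 2.82 pos [0.6196 0.0796 0.04  ] phi 97.91 q6 -0.07 w 0.599 | move mm [-0.4  0.6 14. ] turn -0.09
```

carry_out([
  [[0.6,0,0.6,7,0],[0.6,0,0.6,14,0],[0.6,0,0.6,14,0],[0.3,0,0.6,14,0],[0.3,0,0.6,14,0],[0.3,0,0.6,14,0],[0.3,0,0.6,14,0],[0.3,0,0.6,14,0]],
], newtons=40)

```text
t: 3.48
eef_pos: [0.6208, 0.0801, 0.0273]
tool_rot: [0.656, 0.754, 0.0, 0.0]
wrist_force: [0.3, -0.3, 1.9]
grip_width: 0.366
gripper_force: 40.0
```

carry_out([
  [[0.3,0,0,0,0],[0.3,0,0,0,0],[0.2,0,0,-5,0],[0.2,0,0,-12,0],[0.2,0,0,-22,0],[0.2,0,0,-35,0],[0.2,0,0,-48,0],[0.2,0,0,-60,0]],
], newtons=40)

```text
t: 4.15
eef_pos: [0.6209, 0.0801, 0.089]
tool_rot: [0.656, 0.754, 0.001, 0.001]
wrist_force: [0.4, -0.6, -0.6]
grip_width: 0.367
gripper_force: 39.8
```

carry_out([
  [[0.2,10,-6,-25,0],[0.2,35,-22,-50,0],[0.2,68,-43,-70,0],[0.2,103,-65,-75,0],[0.2,138,-87,-75,0],[0.2,173,-110,-75,0],[0.2,210,-133,-75,0],[0.2,240,-152,-75,0]],
])

```text
t: 4.82
eef_pos: [0.4353, 0.2982, 0.1633]
tool_rot: [0.656, 0.754, 0.001, 0.0]
wrist_force: [0.4, 1.4, -0.5]
grip_width: 0.365
gripper_force: 40.0
```

```bash
python3 -c "
from h import *
go(.4325,.303,.03,98)"
```

```text
t 4.82 pos [0.4353 0.2982 0.1633] phi 97.94 q6 0.39 w 0.365 | move mm [  5.1  -2.1 133.3] turn -0.06
```

carry_out([
  [[0.2,5,-2,20,0],[0.2,5,-2,45,0],[0.2,5,-2,70,0],[0.2,5,-2,92,0],[0.2,5,-2,110,0],[0.2,5,-2,122,0],[0.2,5,-2,131,0],[0.2,5,-2,133,0]],
])

```text
t: 5.48
eef_pos: [0.4339, 0.3012, 0.0279]
tool_rot: [0.657, 0.754, -0.001, -0.0]
wrist_force: [0.6, 0.4, 0.0]
grip_width: 0.367
gripper_force: 40.0
```

carry_out([
  [[0.2,0,0,0,0],[0.5,0,0,0,0],[0.5,0,0,0,0],[0.5,0,0,0,0],[0.5,0,0,-10,0],[0.5,0,0,-30,0],[0.5,0,0,-60,0],[0.5,0,0,-95,0]],
])

```text
t: 6.15
eef_pos: [0.4333, 0.301, 0.1243]
tool_rot: [0.656, 0.754, -0.001, -0.0]
wrist_force: [-0.5, 0.3, -0.3]
grip_width: 0.497
gripper_force: 0.0
```

```bash
python3 -c "
from h import *
go(.4506,-.0180,.19,69)
im,d=get_image('top');cv2.imwrite('pics/t2.png',cv2.resize(im[135:295,110:380,::-1],None,fx=2.8,fy=2.8,interpolation=2))"
```

```text
t 6.15 pos [0.4333 0.301  0.1243] phi 97.93 q6 0.4 w 0.497 | move mm [-318.3  -26.9  -65.7] turn 28.93
```

View pics/t2.png

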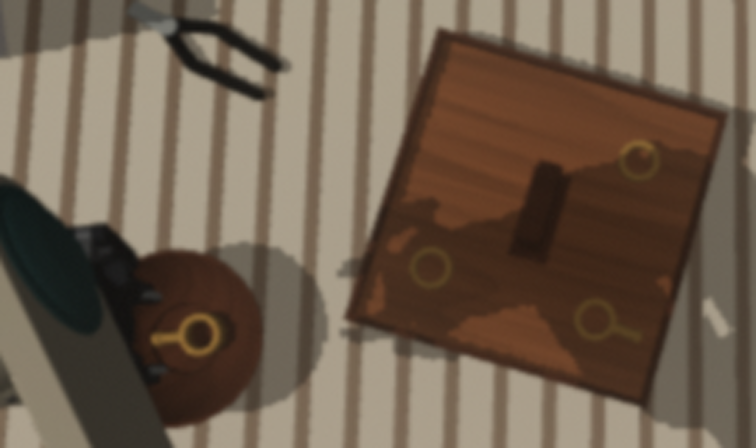

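Reject A lies flat in the dish at crop (195,335). Next is reject B.

carry_out([
  [[0.6,-20,-2,-30,4],[0.6,-60,-5,-45,8],[0.6,-100,-8,-60,12],[0.6,-140,-12,-65,16],[0.6,-180,-15,-65,20],[0.6,-220,-18,-65,24],[0.6,-258,-22,-65,28],[0.6,-290,-25,-65,29]],
])

```text
t: 6.87
eef_pos: [0.4493, 0.0084, 0.19]
tool_rot: [0.826, 0.564, 0.001, 0.001]
wrist_force: [0.3, 1.1, -0.0]
grip_width: 0.596
gripper_force: 0.0
```

```bash
python3 -c "
from h import *
go(.4502,-.0178,.15,69)"
```

```text
t 6.87 pos [0.4493 0.0084 0.19  ] phi 68.68 q6 0.31 w 0.596 | move mm [-24.1  10.4  40. ] turn -0.32
```

carry_out([
  [[0.6,-12,5,10,0],[0.6,-24,10,20,0],[0.6,-24,10,30,0],[0.6,-24,10,40,0],[0.6,-24,10,40,0],[0.6,-24,10,40,0],[0.6,-24,10,40,0],[0.6,-24,10,40,0]],
])

```text
t: 7.53
eef_pos: [0.4505, -0.0146, 0.1494]
tool_rot: [0.824, 0.566, 0.0, 0.0]
wrist_force: [0.2, 0.2, 0.0]
grip_width: 0.6
gripper_force: 0.0
```

```bash
python3 -c "
from h import *
go(.4502,-.0178,.04,69)
m=camera_model('wrist');im,d=get_image('wrist');cv2.imwrite('pics/w2.png',im[...,::-1])
rings(im,m)"
```

```text
t 7.53 pos [ 0.4505 -0.0146  0.1494] phi 69.0 q6 0.25 w 0.6 | move mm [ -3.1   0.9 109.4] turn -0.0
ring px [273   0  50  28 676] ctr [0.4902 0.1151] r90 [0.0116 0.0145 0.0169] rmax 0.0185 ang None
ring px [ 456  150   52   46 1443] ctr [ 0.5776 -0.0471] r90 [0.0101 0.0147 0.0185] rmax 0.0209 ang None
ring px [ 292  168   44   70 1437] ctr [ 0.4509 -0.0159] r90 [0.0108 0.0156 0.0294] rmax 0.0383 ang -111.2
ring px [ 579  322   61   78 2061] ctr [ 0.654  -0.2711] r90 [0.0086 0.0267 0.0484] rmax 0.0599 ang -84.2
```

View pics/w2.png

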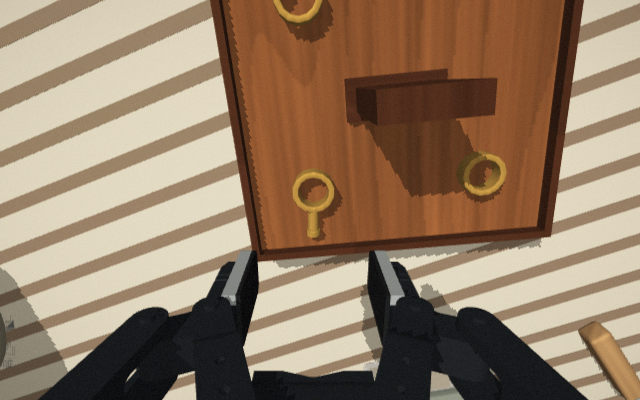

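The ring is at (313,191) with its stub toward the viewer, aligned between the fingers. The centre is about (.4505,-.0165). Descending.

carry_out([
  [[0.6,-2,1,22,0],[0.6,-2,1,45,0],[0.6,-2,1,68,0],[0.6,-2,1,88,0],[0.6,-2,1,104,0],[0.6,-2,1,110,0],[0.6,-2,1,110,0],[0.6,-2,1,110,0]],
])

```text
t: 8.25
eef_pos: [0.4508, -0.0174, 0.0395]
tool_rot: [0.824, 0.566, 0.0, 0.0]
wrist_force: [-0.6, 0.4, -0.3]
grip_width: 0.597
gripper_force: 0.0
```

```bash
python3 -c "
from h import *
go(.4505,-.0165,.027,69)"
```

```text
t 8.25 pos [ 0.4508 -0.0174  0.0395] phi 68.95 q6 0.25 w 0.597 | move mm [ 0.7 -0.6 12.5] turn -0.05
```

carry_out([
  [[0.6,0.5,-0.5,7,0],[0.6,0.5,-0.5,13,0],[0.6,0.5,-0.5,13,0],[0.3,0.5,-0.5,13,0],[0.3,0.5,-0.5,13,0],[0.3,0.5,-0.5,13,0],[0.3,0.5,-0.5,13,0],[0.3,0.5,-0.5,13,0]],
], newtons=40)

```text
t: 8.92
eef_pos: [0.4503, -0.0168, 0.026]
tool_rot: [0.824, 0.566, 0.0, 0.0]
wrist_force: [0.5, 0.4, 1.8]
grip_width: 0.368
gripper_force: 39.9
```

carry_out([
  [[0.2,0,0,0,0],[0.2,0,0,0,0],[0.2,0,0,-5,0],[0.2,0,0,-15,0],[0.2,0,0,-32,0],[0.2,0,0,-60,0],[0.2,0,0,-90,0],[0.2,0,0,-120,0]],
], newtons=40)

```text
t: 9.58
eef_pos: [0.4495, -0.0167, 0.1474]
tool_rot: [0.824, 0.566, -0.0, -0.0]
wrist_force: [1.0, -0.5, -0.5]
grip_width: 0.364
gripper_force: 39.8
```

```bash
python3 -c "
from h import *
go(.4325,.316,.15,69)"
```

```text
t 9.58 pos [ 0.4495 -0.0167  0.1474] phi 68.94 q6 0.25 w 0.364 | move mm [ 304.4 -135.5   -2.6] turn -0.06
```

carry_out([
  [[0.2,20,-9,-5,0],[0.2,55,-25,-10,0],[0.2,93,-42,-10,0],[0.2,131,-59,-10,0],[0.2,169,-76,-10,0],[0.2,207,-93,-10,0],[0.2,245,-110,-10,0],[0.2,275,-123,-10,0]],
])

```text
t: 10.25
eef_pos: [0.4332, 0.2869, 0.1565]
tool_rot: [0.824, 0.567, 0.0, -0.0]
wrist_force: [0.6, -0.4, -0.4]
grip_width: 0.367
gripper_force: 39.8
```

```bash
python3 -c "
from h import *
go(.433,.304,.034,69)"
```

```text
t 10.25 pos [0.4332 0.2869 0.1565] phi 69.01 q6 0.88 w 0.367 | move mm [ 15.9  -6.3 122.5] turn 0.01
```

carry_out([
  [[0.2,8,-3,10,0],[0.2,16,-6,30,0],[0.2,16,-6,55,0],[0.2,16,-6,78,0],[0.2,16,-6,97,0],[0.2,16,-6,112,0],[0.2,16,-6,119,0],[0.2,16,-6,122,0]],
])

```text
t: 10.92
eef_pos: [0.4337, 0.3004, 0.0326]
tool_rot: [0.825, 0.566, -0.001, 0.0]
wrist_force: [-0.2, -0.5, -0.7]
grip_width: 0.365
gripper_force: 39.8
```

carry_out([
  [[0.2,0,0,0,0],[0.5,0,0,0,0],[0.5,0,0,0,0],[0.5,0,0,0,0],[0.5,0,0,-10,0],[0.5,0,0,-30,0],[0.5,0,0,-65,0],[0.5,0,0,-105,0]],
])

```text
t: 11.58
eef_pos: [0.4332, 0.3005, 0.1391]
tool_rot: [0.824, 0.566, -0.002, -0.0]
wrist_force: [-0.0, 0.9, 0.1]
grip_width: 0.5
gripper_force: 0.0
```

```bash
python3 -c "
from h import *
go(.535,.0305,.23,164.5)
im,d=get_image('side');im2,_=get_image('top');a=cv2.resize(im[270:400,220:380],None,fx=2.5,fy=2.5,interpolation=2);b=cv2.resize(im2[205:300,130:230],(400,325),interpolation=2);cv2.imwrite('pics/s3.png',np.hstack([a,b])[...,::-1])"
```

```text
t 11.58 pos [0.4332 0.3005 0.1391] phi 68.93 q6 0.9 w 0.5 | move mm [-215.4  192.   -90.9] turn -95.57
```

View pics/s3.png

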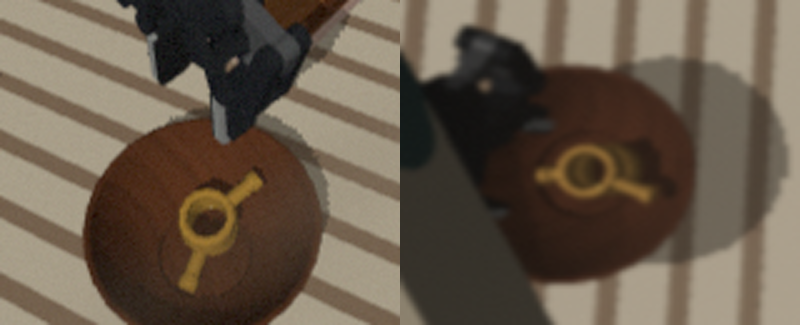

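Both rejects lie in the dish, ring stacked on ring with the stubs opposed. Now the tray grip.

carry_out([
  [[0.6,0,0,-30,-5],[0.6,-15,13,-60,-12],[0.6,-35,31,-85,-19],[0.6,-62,55,-91,-26],[0.6,-90,80,-91,-33],[0.6,-118,105,-91,-40],[0.6,-145,129,-91,-47],[0.6,-170,152,-91,-53]],
])

```text
t: 12.35
eef_pos: [0.5145, 0.0884, 0.2307]
tool_rot: [0.492, 0.87, 0.0, 0.001]
wrist_force: [0.1, 0.9, -0.3]
grip_width: 0.6
gripper_force: 0.0
```

```bash
python3 -c "
from h import *
go(.535,.0305,.2,164.5)"
```

```text
t 12.35 pos [0.5145 0.0884 0.2307] phi 121.0 q6 -0.44 w 0.6 | move mm [-60.2 -12.3  30.7] turn -43.5
```

carry_out([
  [[0.6,-15,-3,0,-7],[0.6,-30,-6,0,-14],[0.6,-45,-9,0,-21],[0.6,-60,-12,0,-28],[0.6,-60,-12,0,-35],[0.6,-60,-12,0,-42],[0.6,-60,-12,0,-43.5],[0.6,-60,-12,0,-43.5]],
])

```text
t: 13.02
eef_pos: [0.5345, 0.0324, 0.2304]
tool_rot: [0.137, 0.991, 0.0, 0.0]
wrist_force: [0.4, 0.7, -0.1]
grip_width: 0.602
gripper_force: 0.0
```

```bash
python3 -c "
from h import *
go(.535,.0305,.16,164.5)
m=camera_model('wrist');im,d=get_image('wrist');im2,d2=get_image('side');cv2.imwrite('pics/w4.png',im[...,::-1]);np.savez('w4.npz',im=im,d=d)
rings(im,m)
R=np.array(m['cam_to_world']);vv,uu=np.nonzero(d>0);z=d[vv,uu]
P=np.c_[(uu-m['cx'])/m['fx']*z,(vv-m['cy'])/m['fy']*z,z]@R[:3,:3].T+R[:3,3]
k=(abs(P[:,0]-.535)<.07)&(abs(P[:,1]-.03)<.06)&(abs(P[:,2]-.114)<.006);Q=P[k]
print(len(Q),Q.mean(0).round(4) if len(Q) else None, cv2.minAreaRect(Q[:,:2].astype(np.float32)) if len(Q)>5 else None)
print([np.r_[uu[k].min(),uu[k].max(),vv[k].min(),vv[k].max()]], proj(m,[.535,.0305,.114]))"
```

```text
t 13.02 pos [0.5345 0.0324 0.2304] phi 164.22 q6 -1.3 w 0.602 | move mm [-1.  -1.7 70.4] turn -0.28
ring px [365  81  38  38 782] ctr [0.4897 0.115 ] r90 [0.0111 0.0144 0.0172] rmax 0.0185 ang None
ring px [235 208  34  34 699] ctr [ 0.5776 -0.0479] r90 [0.0103 0.0147 0.0183] rmax 0.0204 ang None
ring px [  53  307   72   51 1342] ctr [ 0.657  -0.2817] r90 [0.0087 0.027  0.0485] rmax 0.057 ang -77.0
ring px [ 573  371   67   29 1397] ctr [0.918  0.3232] r90 [0.0097 0.0221 0.036 ] rmax 0.0522 ang -101.4
1648 [0.5336 0.0304 0.1141] ((0.5349466800689697, 0.029866740107536316), (0.01782415620982647, 0.06025230139493942), 74.56920623779297)
[array([299, 321, 153, 225])] [[310.71881431 190.63308253]]
```

View pics/w4.png

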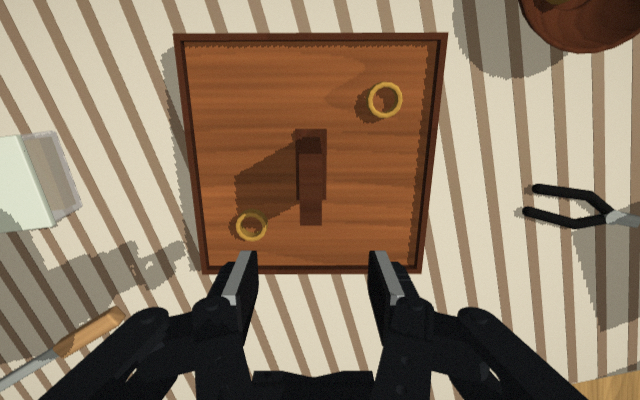

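The plate top measures 60 x 18 mm at (.535,.030,.114) with yaw -15.4°, matching the top camera. It appears at (310,190), between the fingers. The two plain rings lie diagonally at (385,100) and (251,226).

carry_out([
  [[0.6,-1,-2,18,0],[0.6,-1,-2,40,0],[0.6,-1,-2,62,0],[0.6,-1,-2,82,0],[0.6,-1,-2,98,0],[0.6,-1,-2,110,0],[0.6,-1,-2,110,0],[0.6,-1,-2,110,0]],
])

```text
t: 13.78
eef_pos: [0.5349, 0.0304, 0.1199]
tool_rot: [0.138, 0.99, -0.0, -0.0]
wrist_force: [0.1, 0.6, -0.0]
grip_width: 0.602
gripper_force: 0.0
```

```bash
python3 -c "
from h import *
go(.535,.030,.077,164.5)"
```

```text
t 13.78 pos [0.5349 0.0304 0.1199] phi 164.16 q6 -1.31 w 0.602 | move mm [-0.2 -0.3 42.9] turn -0.34
```

carry_out([
  [[0.6,0,0,12,-0.3],[0.6,0,0,26,-0.3],[0.6,0,0,38,-0.3],[0.6,0,0,43,-0.3],[0.6,0,0,43,-0.3],[0.4,0,0,43,-0.3],[0.3,0,0,43,-0.3],[0.25,0,0,43,-0.3]],
], newtons=50)

```text
t: 14.45
eef_pos: [0.5354, 0.0303, 0.0776]
tool_rot: [0.135, 0.991, 0.0, 0.001]
wrist_force: [0.1, 0.9, 0.4]
grip_width: 0.249
gripper_force: 0.0
```

carry_out([
  [[0.2,0,0,0,0],[0.1,0,0,0,0],[0.1,0,0,0,0],[0.1,0,0,0,0],[0.1,0,0,0,0],[0.1,0,0,0,0],[0.1,0,0,0,0],[0.1,0,0,0,0]],
], newtons=50)

```text
t: 15.12
eef_pos: [0.5354, 0.0302, 0.0776]
tool_rot: [0.135, 0.991, -0.0, 0.001]
wrist_force: [-0.4, -0.7, 5.9]
grip_width: 0.205
gripper_force: 50.2
```

Gripped at 50 N. Starting a slow straight lift.

carry_out([
  [[0.1,0,0,-0.5,0],[0.1,0,0,-1.5,0],[0.1,0,0,-3,0],[0.1,0,0,-5,0],[0.1,0,0,-7.5,0],[0.1,0,0,-10,0],[0.1,0,0,-12,0],[0.1,0,0,-13,0]],
])

```text
t: 15.78
eef_pos: [0.5349, 0.0303, 0.0899]
tool_rot: [0.135, 0.991, -0.0, 0.0]
wrist_force: [-0.3, 0.2, -5.7]
grip_width: 0.205
gripper_force: 48.9
```

carry_out([
  [[0.1,0,0,-1,0],[0.1,0,0,-4,0],[0.1,0,0,-9,0],[0.1,0,0,-15,0],[0.1,0,0,-22,0],[0.1,0,0,-28,0],[0.1,0,0,-33,0],[0.1,0,0,-36,0]],
])

```text
t: 16.45
eef_pos: [0.5353, 0.0303, 0.127]
tool_rot: [0.135, 0.991, 0.0, 0.001]
wrist_force: [-0.2, 0.5, -5.6]
grip_width: 0.2
gripper_force: 49.0
```

```bash
cat > lev.py <<'E'
from h import *
def lev():
    s=read_state(); print(s["t"],np.round(s["eef_pos"],4),"F",np.round(s["wrist_force"],2),"M",np.round(s["wrist_torque"],2),s["grip_width"],s["gripper_force"])
    m=camera_model('wrist');im,d=get_image('wrist');T=np.array(m['cam_to_world']);h=cv2.cvtColor(im,cv2.COLOR_RGB2HSV)
    vv,uu=np.nonzero(d>0);z=d[vv,uu];P=np.c_[(uu-m['cx'])/m['fx']*z,(vv-m['cy'])/m['fy']*z,z]@T[:3,:3].T+T[:3,3]
    a=np.radians(-15.4);ux=np.array([np.cos(a),np.sin(a)]);D=P[:,:2]-[.535,.03];x=D@ux;y=D@np.array([-ux[1],ux[0]])
    zf=s["eef_pos"][2]-.0776+.024
    k=(abs(x)<.11)&(abs(y)<.11)&(abs(P[:,2]-zf)<.008)&((abs(x)>.045)|(abs(y)>.03))
    A=np.c_[x,y,np.ones(len(x))][k];c=np.linalg.lstsq(A,P[k,2],rcond=None)[0]
    print('floor z',c[2].round(4),'expected',round(zf,4),'tilt deg x,y',np.degrees(c[:2]).round(2),k.sum())
    rings(im,m,zf+.014)
    return im
E
python3 -c "
from lev import *
lev()"
```

```text
16.45 [0.5353 0.0303 0.127 ] F [-0.24  0.47 -5.56] M [-0.02 -0.03 -0.02] 0.20025598321447613 48.96636486053467
floor z 0.0734 expected 0.0734 tilt deg x,y [0.02 0.  ] 87296
ring px [ 410   76   72   70 2770] ctr [0.4892 0.1143] r90 [0.0106 0.0143 0.0174] rmax 0.0192 ang None
ring px [191 286  51  23 674] ctr [ 0.5525 -0.0342] r90 [0.0085 0.0147 0.0207] rmax 0.0266 ang None
ring px [   7  369   65   31 1075] ctr [ 0.5932 -0.1843] r90 [0.0073 0.0154 0.0217] rmax 0.031 ang -67.5
```

Level, with zero tilt and no torque. Up another 51 mm, then settle.

carry_out([
  [[0.1,0,0,-2,0],[0.1,0,0,-7,0],[0.1,0,0,-14,0],[0.1,0,0,-22,0],[0.1,0,0,-30,0],[0.1,0,0,-38,0],[0.1,0,0,-45,0],[0.1,0,0,-49,0]],
])

```text
t: 17.17
eef_pos: [0.5353, 0.0303, 0.1763]
tool_rot: [0.135, 0.991, 0.0, 0.001]
wrist_force: [0.4, -0.7, -5.8]
grip_width: 0.201
gripper_force: 49.0
```

carry_out([
  [[0.1,0,0,-1,0],[0.1,0,0,-1.5,0],[0.1,0,0,-1.5,0],[0.1,0,0,-1.5,0],[0.1,0,0,-1.5,0],[0.1,0,0,-1.5,0],[0.1,0,0,-1.5,0],[0.1,0,0,-1.5,0]],
])

```text
t: 17.83
eef_pos: [0.5348, 0.0303, 0.176]
tool_rot: [0.135, 0.991, -0.0, -0.0]
wrist_force: [0.2, 0.3, -6.4]
grip_width: 0.205
gripper_force: 49.0
```

carry_out([
  [[0.1,0,0,0,0],[0.1,0,0,0,0],[0.1,0,0,0,0],[0.1,0,0,0,0],[0.1,0,0,0,0],[0.1,0,0,0,0],[0.1,0,0,0,0],[0.1,0,0,0,0]],
])

```text
t: 18.5
eef_pos: [0.5349, 0.0303, 0.1762]
tool_rot: [0.135, 0.991, -0.0, 0.0]
wrist_force: [-0.2, -0.6, -6.4]
grip_width: 0.207
gripper_force: 49.0
```

```bash
python3 -c "
from lev import *
lev()
im,_=get_image('side');cv2.imwrite('pics/s5.png',im[...,::-1])"
```

```text
18.5 [0.5349 0.0303 0.1762] F [-0.18 -0.57 -6.4 ] M [ 0.01  0.   -0.03] 0.2069660887963813 49.00897979736328
floor z 0.1227 expected 0.1226 tilt deg x,y [-0.06 -0.02] 86949
ring px [ 410   76   76   69 2790] ctr [0.4887 0.1144] r90 [0.0106 0.0144 0.0174] rmax 0.0209 ang None
ring px [192 286  50  23 673] ctr [ 0.552  -0.0342] r90 [0.0085 0.0146 0.0206] rmax 0.0256 ang None
ring px [  19  335   82   58 1664] ctr [ 0.5785 -0.165 ] r90 [0.0076 0.0187 0.0328] rmax 0.0379 ang 34.6
```

View pics/s5.png

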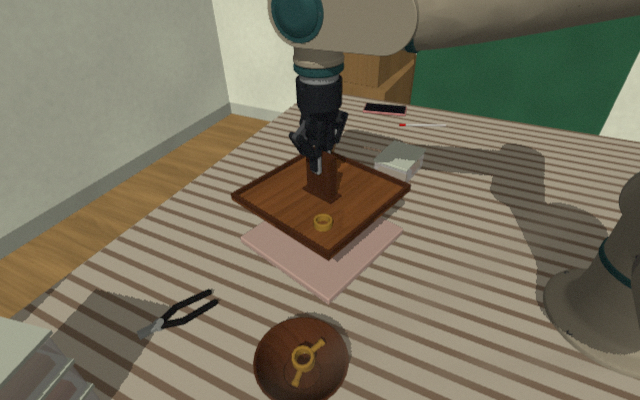

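The tray hangs level over the pink pad, about 98.6 mm clear. One plain ring shows at (323,222); the other is hidden by the grip here but was seen by the wrist camera. Both rejects are in the dish at (302,360). Handing in.

```bash
python3 -c "
from cell import *
print(close_job())"
```

```text
the job is handed in; nothing more can be done
None
```

Job handed in at about 18.6 s of the 72 s allowed: both rejects lie in the dish (one stacked on the other), and the arm is holding the tray level about 9.9 cm above the pad with the two plain rings in it.

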